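# Set the coffee mill's grind lever to the pinned notch

## Task

Set the coffee mill's grind lever to the setting marked by the tall pin: lift the lever out of its park bay, swing it round to the tall pin and feel for the hidden notch there, so that the lever drops fully down into it and stays locked when you let go. Leave the jars and the mug where they are.

Things in the scene. Friction and masses are not known exactly. Their poses are not given: they have to be found in the camera images.
- mill: Coffee mill, fixed: black foot, flat fan-shaped apron in front (top 14 mm high, reaching 195 mm from the axis), steel drum (200 mm across, from 62 to 116 mm high), grey hopper (130 mm across, to 231 mm high). Origin on the mill's vertical axis at worktop level, z up; -x is its front, towards the robot, and its -y is the right as the robot sees it.
- lever_swing (a joint): Lever's angle about the mill's vertical axis, rad, -1.15 to 0.85: 0 = along the mill's -x, positive = anticlockwise from above, towards the mill's -y. Starts parked at the left, -0.98 to -0.88, in a wide bay that ends at -0.70 +-0.1 and holds it until lifted; plain ring follows up to the first notch. The three settings are near -0.35, 0.10 and 0.55. Friction 1 to 4 N at the knob.
- lever_lift (a joint): Upward tilt of the lever about a level pivot on the mill's axis 40 mm above the worktop, rad, 0 to 0.22. 0 = fully down, in a notch or the bay. On the plain ring between notches it rests at 0.12 to 0.135 (knob 20 mm higher). A spring presses it down with 5 to 12 N at the knob. Raise it above 0.15 (knob 24 mm up) to swing freely over notches.
- knob (a point): Point on the axis of the lever's upright black round knob, 155 mm from the mill's axis and, lever down, 85 mm above the worktop. The knob is a plain post 28 mm in diameter, lever down from 45 to 118 mm above the worktop, on a flat steel arm 22 mm wide whose top is at 45 mm. It turns and tilts with the lever.
- pin_tall: The marker: upright steel pin 16 mm in diameter, 30 mm tall, on the apron outside one of the three settings, 182 mm from the mill's axis; origin at the centre of its underside, 14 mm above the worktop. Its notch is on a ring hidden under the drum, truly up to 0.10 rad to either side of the pin's direction from the axis; the tooth drops in only within about 0.025 rad of the true angle.
- pin_low1: Low steel pin, 16 mm in diameter, only 6 mm tall, outside another setting (not wanted), 182 mm from the mill's axis. Its notch is off by the same unknown angle. How to feel for a notch: leave the lever to its spring on the plain ring just beside it, with the fingers loosely round the knob, and push the knob sideways slowly until it drops 20 mm; the notch's walls then stop it.
- pin_low2: Low steel pin like the other low one, outside the remaining setting (not wanted). Under the drum a plain black disc turns with the lever and covers the notched ring, so no camera sees the notches.
- jam_jar: Bystander: glass jam jar with a white lid, 65 mm wide, 94 mm tall, right of the mill near the worktop's front; origin at the centre of its underside.
- spice_jar: Bystander: small spice jar with a dark cap, 41 mm wide, 105 mm tall, at the worktop's front edge left of the mill; origin at the centre of its underside.
- mug: Bystander: cream mug, 82 x 120 x 94 mm, on the sink's draining board left of the mill; origin at the centre of its underside.

How it is judged (in metres and radians):
On the way:
1. the lever is lifted out of its park bay (value of joint lever_lift above 0.1 rad and value of joint lever_swing above -0.75 rad), for 0.1 s.
At the end, for the whole second after the job is handed in: The lever is fully down (lift under 0.035 rad) in the notch at the tall pin (knob axis within 45 mm of the pin, seen from above; at any other setting it is 60 mm or more away), at rest and let go (value of joint lever_lift below 0.035 rad and horizontal distance between knob and pin_tall below 0.045 m and velocity of joint lever_swing between -0.05 and 0.05 rad/s); the robot touches nothing.
It fails at once if the jam jar is pushed more than 30 mm (distance of jam_jar from where it was at the start of the episode above 0.03 m).
It fails at once if the spice jar is pushed more than 30 mm (distance of spice_jar from where it was at the start of the episode above 0.03 m).
It fails at once if the mug is pushed more than 30 mm (distance of mug from where it was at the start of the episode above 0.03 m).
It also fails if it takes over 38 s, if anything falls off the work surface, if the arm or the gripper's body presses on something with over 40 N, if the wrist force passes 120 N, or if a joint passes its speed limit or range.

## Robot

A 7-joint arm with a two-finger parallel gripper is mounted at the origin on a cart in front of the work surface, level with it; the furniture and walls round the work are solid. World frame = base frame: x ahead of the robot, y to its left, z up, the work surface at z = 0. Lengths are in mm, angles in rad, forces in N, time in s.
With the tool pointing down it reaches from about 425 to 875 mm from the base axis. Payload 8.4 kg.
Tool frame: the origin (TCP) lies midway between the tips of the shut fingers; the grasp point (between the pads) lies 19 mm behind it; z points along the fingers, y is the line along which they close (so a half turn about z gives the same grasp; the last joint's range is limited). The gripper opens to 85 mm and grips with 20 to 120 N. Pads are 22 mm wide; open, the fingers measure 114 mm over their backs; the gripper's body (76 mm by 85 mm) begins 54 mm behind the grasp point. The pads swing forward as they close: fully open they stand 13 mm farther back than shut.
Start: joints at [1.227, 0.333, 0.04, 1.465, -0.013, 1.343, -0.059], TCP at [157.514, -630.597, 231.308] pointing down, gripper open.
Joint ranges: [-2.58, 2.58], [-0.38, 2.09], [-1.3, 1.39], [0.25, 2.4], [-1.5, 4.64], [0.08, 2.09], [-2.65, 2.65]. Speed limits (rad/s): [2.22, 2.22, 2.79, 2.79, 3.14, 3.14, 3.14].

## Interface

Orientations are given as a unit quaternion [w, x, y, z].
In Python, from bench import env gives the robot as it stands. The module is installed in compiled form; this text tells all that it offers.
- The arm moves only by the shell command python3 -m inch 'ROWS' [FORCE]. ROWS is JSON, a list of rows, each an object with "xyz": the shift along the tool's x, y, z in m, a list of three; "twist": the turn about the tool's z in degrees; "gripper": the closure, from -1 (fully open) to 1 (shut). A call has 1 to 10 rows; each row shifts and turns the commanded pose from where the row before left it, along the tool's axes as they then stand; what a row does not reach is not made up. A row lasts 1/8 s, in which the tool goes at most 62.5 mm and 10.7 degrees, less where a joint would pass 70% of its speed; a pose out of reach is approached as far as the arm can. A call with a gripper value outside its range is refused whole. The fingers move at their own pace and stop on an object; FORCE is the grip in N (left out, the last holds). Time passes only in rows, so rows that do not move let the fingers close. It gives the time, the measured TCP pose, the force, the opening and the grip force at its end, in the units of the state.
- env.read_state(): the state, without advancing time (a new reading comes with each control period).
- env.grab_frame(name): name is "scene" or "top" or "wrist"; returns a dict with "frame" (420x560x3 uint8, red, green, blue), "K" (3x3 intrinsics, pixels), "position" and "orientation" of the camera in the world; the wrist camera has in their place "tool_from_camera" (4x4, takes a point from camera to tool coordinates, whose origin is the TCP and whose axes are the flange's). Camera axes: x right, y down, z forward; pixel columns grow to the right and rows downward; lengths in mm; the calibration is good to about 2 mm. A picture is of the moment at which its call begins: read the wrist's pose just before it. There is no depth.
- env.sign_off(): hands the job in; it is judged then, once.
The state is a dict: "clock": time; "qpos": joint angles; "qd": joint speeds; "tau": joint torques, N m; "eef_pos": TCP position; "ee_rot": TCP orientation; "contact_force": force on the tool from outside, world axes, zero at the start; "wrist_torque": the same for the moment, N m; "width": finger opening in mm; "finger_force": force on a finger pad.
Only numpy, scipy, OpenCV 4.12 (cv2) and the standard library are available. Lean on these libraries where they do the work, as an engineer would, in place of code of your own. Each camera call takes 0.05 s, during which the arm holds its last target. There are 200 camera calls.

## Working session

There is one attempt and no reset: what is moved stays moved. The work goes in short steps, Python scripts to look and compute and a shell command to move; the robot and the scene stay as the last step left them, time stands still between calls to the robot, and variables do not carry over. Pictures are saved under pics/ and viewed, at most 10 in all, crops included, and the job is handed in when it is done.

```bash
mkdir -p pics
python3 - <<'E'
from bench import env
import cv2,numpy as np,pickle
s=env.read_state()
print(s)
for n in ["scene","top"]:
    f=env.grab_frame(n); pickle.dump(f,open(n+".pkl","wb"))
    print(n,f["K"],f["position"],f["orientation"])
    cv2.imwrite(f"pics/{n}0.png",f["frame"][:,:,::-1])
E
```

```text
{'clock': 0.0, 'qpos': array([ 1.22681022,  0.33393735,  0.03989396,  1.46627184, -0.01338403,
        1.34329091, -0.05849977]), 'qd': array([-0.000771  ,  0.00046543,  0.00055412,  0.00157577,  0.00017936,
        0.00041197,  0.0011299 ]), 'tau': array([-1.63873956e-04, -6.58567643e+01,  1.36489268e+00, -4.05559087e+01,
        1.67819776e-02,  1.25665159e-02, -3.95806387e-05]), 'eef_pos': array([ 157.37155545, -630.194592  ,  230.4041762 ]), 'ee_rot': array([-8.03692878e-04,  9.92520961e-01,  1.22071569e-01, -1.66597093e-04]), 'contact_force': array([ 0.07584634, -0.97363445,  0.05104873]), 'wrist_torque': array([ 0.0201316 ,  0.02948327, -0.03128934]), 'finger_force': 0.0, 'width': 85.48157995395016}
scene [[529.35344923   0.         283.16199688]
 [  0.         529.35344923 209.66035394]
 [  0.           0.           1.        ]] [ 236.43912567  296.1072694  1209.45050818] [ 0.06626575 -0.26669505  0.92818734 -0.25090012]
top [[446.42953417   0.         280.31470917]
 [  0.         446.42953417 212.82048466]
 [  0.           0.           1.        ]] [ 376.47062618 -217.51102356 1360.10341396] [-0.04778127  0.70944458 -0.70083486  0.05688446]
```

View pics/top0.png

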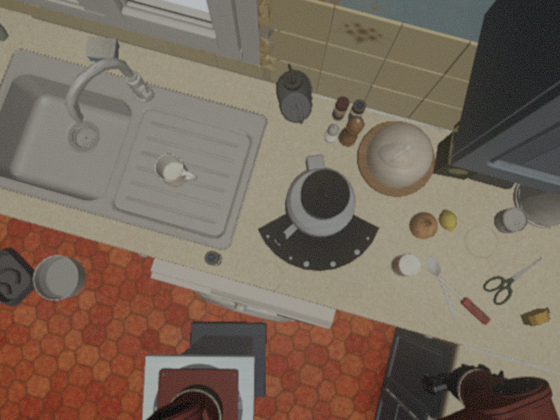

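View pics/scene0.png

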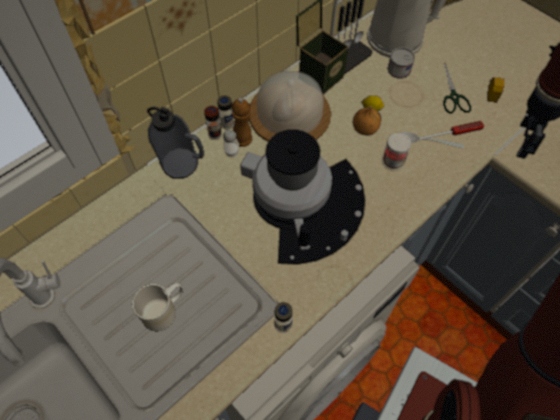

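The views show the mill at about (321,205) in top and (293,185) in scene. The lever is on its left side, near (290,232) and (304,235). Next I'll enlarge the apron in both.

Run:
```python
import cv2,pickle,numpy as np
a=pickle.load(open("top.pkl","rb"))["frame"][150:280,250:390,::-1]
b=pickle.load(open("scene.pkl","rb"))["frame"][130:270,235:375,::-1]
g=lambda i:np.clip(255*(cv2.resize(i,(400,400*i.shape[0]//i.shape[1]),interpolation=cv2.INTER_CUBIC)/255.)**.6,0,255).astype(np.uint8)
A,B=g(a),g(b);h=max(len(A),len(B))
o=np.zeros((h,800,3),np.uint8);o[:len(A),:400]=A;o[:len(B),400:]=B
cv2.imwrite("pics/crop.png",o)
```

```text
(no output)
```

View pics/crop.png

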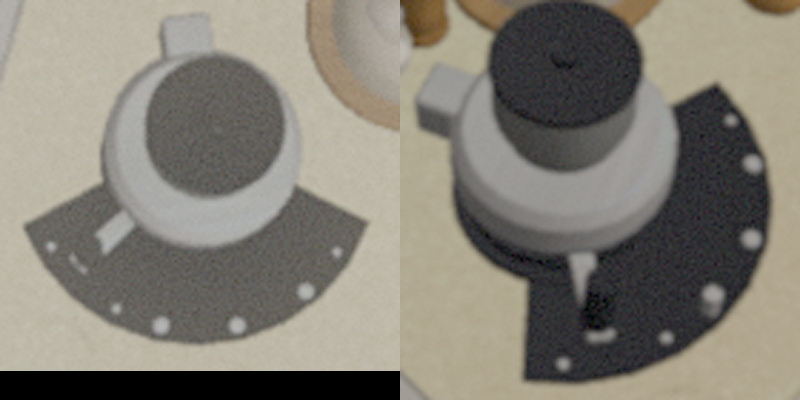

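The crop shows three large pins. In top they are at crop (161,326), (237,325) and (306,291). In scene the left one, at crop (712,295), clearly stands up, so the tall pin is the leftmost setting (about -0.35). The knob is black at scene crop (598,305), with the lever arm at top crop (115,230).

```bash
cat > h.py <<'E'
import cv2,pickle,numpy as np
from scipy.spatial.transform import Rotation as R
def ray(f,uv,z):
    q=f["orientation"];M=R.from_quat([q[1],q[2],q[3],q[0]]).as_matrix()
    d=M@np.linalg.inv(f["K"])@[uv[0],uv[1],1.];p=np.array(f["position"]);return (p+d*(z-p[2])/d[2])[:2]
E
python3 - <<'E'
from h import *
from scipy.optimize import least_squares
T=pickle.load(open("top.pkl","rb"));S=pickle.load(open("scene.pkl","rb"))
def blob(f,uv,r=5):
    g=cv2.cvtColor(f["frame"],cv2.COLOR_RGB2GRAY).astype(float);u,v=map(round,uv)
    w=g[v-r:v+r+1,u-r:u+r+1];w=np.clip(w-np.median(w)-15,0,None)
    y,x=np.mgrid[v-r:v+r+1,u-r:u+r+1];return (x*w).sum()/w.sum(),(y*w).sum()/w.sum()
k=140/400
tp=[(161,326),(237,325),(306,291)]; sp=[(312,293),(351,239),(353,163)]
P=[]
for a,b,z in zip(tp,sp,(44,20,20)):
    a=blob(T,(250+a[0]*k,150+a[1]*k));b0=(235+b[0]*k,130+b[1]*k)
    b=blob(S,b0) if z==20 else b0
    A,B=ray(T,a,z),ray(S,b,z);print(z,A,B);P.append((A+B)/2)
P=np.array(P)
# dark hopper top, in top view
g=cv2.cvtColor(T["frame"],cv2.COLOR_RGB2GRAY)
m=(g<75).astype(np.uint8);m[:165]=0;m[222:]=0;m[:,:295]=0;m[:,360:]=0
c=max(cv2.findContours(m,0,1)[0],key=cv2.contourArea);e=cv2.fitEllipse(c);print(e)
H=ray(T,e[0],231);print("hopper centre",H)
f=lambda c:np.r_[np.linalg.norm(P-c,axis=1)-182]
r=least_squares(f,H);print("pin circle",r.x,r.fun,"res at hopper",f(H))
for C in (H,r.x):
    a=np.unwrap([np.arctan2(*(p-C)[::-1]) for p in P]);print(a,np.diff(a), "front dir est",np.mean(a-[-.35,.1,.55]))
print("knob top scene (rough)",[ray(S,(235+x*k,130+y*k),118) for x,y in [(200,295)]])
print("arm end top",ray(T,(250+105*k,150+245*k),45),ray(T,(250+125*k,150+215*k),45))
E
```

```text
44 [ 420.67624185 -308.6969521 ] [ 419.30892852 -308.75726642]
20 [ 419.88763686 -394.57067343] [ 417.61966319 -388.80509515]
20 [ 456.17904912 -469.10832686] [ 452.16696923 -468.83005334]
((324.4632263183594, 193.88076782226562), (47.03911590576172, 48.955997467041016), 38.683380126953125)
hopper centre [ 595.94119115 -344.37065444]
pin circle [ 596.38966139 -354.87583444] [ 0.3338513  -0.58974795  0.32627341] res at hopper [-2.47737119  1.39668746  6.74059582]
[2.94171823 3.40254919 3.86262119] [0.46083096 0.460072  ] front dir est 3.3022962054737732
[2.88570925 3.34593328 3.81770424] [0.46022404 0.47177096] front dir est 3.249782256864902
knob top scene (rough) [array([ 484.00530019, -220.09455773])]
arm end top [ 504.57277175 -253.17854796] [ 536.09713218 -273.67299933]
```

Run:
```python
from h import *
T=pickle.load(open("top.pkl","rb"));S=pickle.load(open("scene.pkl","rb"));k=.35
print("scene hopper",ray(S,(235+165*k,130+65*k),231))
for x in (147,285): print("top hopper edges crop x",ray(T,(250+x*k,150+125*k),231))
print("top hopper c",ray(T,(250+216*k,150+126*k),231))
print("drum c", ray(T,(250+201.5*k,150+148*k),116), [ray(T,(250+x*k,150+148*k),116) for x in (103,300)])
# apron corners in top at z=14
print("apron", [ray(T,(250+x*k,150+y*k),14) for x,y in [(25,227),(368,221),(196,343)]])
print("apron scene", [ray(S,(235+x*k,130+y*k),14) for x,y in [(125,380),(316,83)]])
for n,f in(("T",T),("S",S)):
    g=cv2.medianBlur(cv2.cvtColor(f["frame"],cv2.COLOR_RGB2GRAY),3)
    r=g[225:255,265:310] if n=="T" else g[212:255,290:325]
    print(n);print("\n".join(" ".join(f"{v:3d}" for v in row[::1]) for row in r[::2]))
```

```text
scene hopper [ 587.55652804 -329.4634343 ]
top hopper edges crop x [ 595.46244051 -285.01859549]
top hopper edges crop x [ 597.18846468 -409.68761629]
top hopper c [ 595.40682712 -347.30240678]
drum c [ 595.31793305 -346.04536755] [array([ 593.9910182 , -248.39898987]), array([ 596.64771222, -443.90252809])]
apron [array([ 525.68266109, -168.98609309]), array([ 536.75263675, -533.99862634]), array([ 405.70859415, -350.37151027])]
apron scene [array([ 520.16968667, -163.68517318]), array([ 530.65455285, -528.13486234])]
T
 81  67  58  56  57  56  56  55  57  55  57  54  56  56  56  56  52  51  51  50  50  52  52  52  56  90 108 120 120 110  97  94 101 117 118 119 122 123 125 128 134 134 135 135 135
 57  55  55  56  56  56  56  58  55  56  54  55  55  56  56  54  56  56  54  51  51  54  68  94 117 129 129 129 127 125 116 103  91  89 100 114 118 119 120 121 126 126 128 129 131
 57  56  57  57  57  57  57  57  54  56  55  56  55  55  54  53  53  54  54  54  73 102 125 129 130 131 131 132 133 127 122  98  68  67  69  83  99 109 117 119 121 124 124 127 128
 55  55  56  56  55  55  56  56  
[... 4508 characters left out ...]

 16  16  15  15  16  18  15  15  17  19  26  46  55  55  55  56  66  79  75  62  38  21  18  15  17  17  17  16  16  15  15  15  15  16  17
 18  17  18  17  17  16  14  14  15  23  45  58  74  82  79  79  79  75  66  40  26  17  16  16  17  17  17  15  17  16  17  17  15  15  19
 17  17  17  17  16  15  15  14  14  18  20  26  30  30  28  24  23  22  18  16  16  16  15  15  15  17  17  17  17  16  16  18  18  17  15
 17  16  14  15  16  16  17  17  16  15  14  15  15  15  14  16  16  15  14  14  14  15  15  15  17  17  16  17  16  16  15  17  15  15  14
 18  23  23  23  19  17  17  17  18  18  18  18  17  16  16  16  14  15  15  16  16  14  14  16  17  16  16  16  16  16  15  14  14  14  15
```

Run:
```python
from h import *
T=pickle.load(open("top.pkl","rb"));S=pickle.load(open("scene.pkl","rb"))
C=np.array([596,-348.])
def cen(f,x0,x1,y0,y1,th):
    g=cv2.cvtColor(f["frame"],cv2.COLOR_RGB2GRAY)[y0:y1,x0:x1];y,x=np.nonzero(g>th);return x.mean()+x0,y.mean()+y0
for n,f,b in (("T arm",T,(283,293,228,240,90)),("T tip",T,(272,282,239,248,66)),("S arm",S,(293,304,220,236,60)),("S tip",S,(297,312,244,252,45))):
    uv=cen(f,*b);p=ray(f,uv,45);d=p-C;print(n,uv,p,np.hypot(*d),np.arctan2(d[1],d[0]))
s=__import__("bench").env.read_state()
```

```text
T arm (np.float64(288.2352941176471), np.float64(232.14705882352942)) [ 515.32933787 -257.47944337] 121.25067793494502 2.2987204761100717
T tip (np.float64(276.72727272727275), np.float64(242.27272727272728)) [ 484.90037111 -223.78660467] 166.6496178192054 2.3005230465601905
S arm (np.float64(298.05797101449275), np.float64(224.3913043478261)) [ 528.02962517 -266.83174913] 105.8690549841078 2.2679303985595056
S tip (np.float64(305.05128205128204), np.float64(247.17948717948718)) [ 480.87227344 -221.71544352] 170.88646122109503 2.3100125106178533
```

```bash
python3 -m inch '[{"xyz":[0,0,-0.02],"twist":10},{"xyz":[0,0,-0.02],"twist":10},{"xyz":[0,0,0],"twist":10},{"xyz":[0,0,0],"twist":10},{"xyz":[0,0,0],"twist":10},{"xyz":[0,0,0],"twist":10}]'
```

```text
schema error: expected keys xyz, twist, gripper
```

```bash
python3 -m inch '[{"xyz":[0,0,-0.02],"twist":10,"gripper":-1},{"xyz":[0,0,-0.02],"twist":10,"gripper":-1},{"xyz":[0,0,0],"twist":10,"gripper":-1},{"xyz":[0,0,0],"twist":10,"gripper":-1},{"xyz":[0,0,0],"twist":10,"gripper":-1},{"xyz":[0,0,0],"twist":10,"gripper":-1}]'
cat >> h.py <<'E'
from bench import env
def rel(xy,z,phi):
    "tool-frame shift (mm) and twist (deg) to put TCP at xy,z with tool x pointing at world angle phi-pi"
    s=env.read_state();q=s["ee_rot"];M=R.from_quat([q[1],q[2],q[3],q[0]])
    a=np.arctan2(M.as_matrix()[1,0],M.as_matrix()[0,0]);t=phi-np.pi-a;t=(t+np.pi)%(2*np.pi)-np.pi
    print("t",s["clock"],"tcp",s["eef_pos"].round(1),"shift",M.inv().apply(np.r_[xy,z]-s["eef_pos"]).round(1),"twist",-np.degrees(t).round(1),"F",s["contact_force"].round(1),"w",s["width"].round(1))
E
python3 -c "
from h import *
rel([492,-232.5],230,2.302)"
```

```text
clock: 0.85
eef_pos: [157.5, -630.4, 270.8]
ee_rot: [-0.0, 0.919, -0.393, -0.0]
contact_force: [0.1, -1.1, 0.1]
width: 85.4
finger_force: 0.0Traceback (most recent call last):
  File "<string>", line 3, in <module>
    rel([492,-232.5],230,2.302)
    ~~~^^^^^^^^^^^^^^^^^^^^^^^^
  File "h.py", line 11, in rel
    print("t",s["clock"],"tcp",s["eef_pos"].round(1),"shift",M.inv().apply(np.r_[xy,z]-s["eef_pos"]).round(1),"twist",-np.degrees(t).round(1),"F",s["contact_force"].round(1),"w",s["width"].round(1))
                                                                                                                                                                                  ^^^^^^^^^^^^^^^^
AttributeError: 'float' object has no attribute 'round'
```

```bash
sed -i 's/s\["width"\].round(1)/round(s["width"],1)/' h.py
python3 -c "
from h import *
rel([492,-232.5],230,2.302)"
```

```text
t 0.85 tcp [ 157.5 -630.4  270.8] shift [ -56.5 -516.7   41.1] twist 1.8 F [ 0.1 -1.1  0.1] w 85.4
```

```bash
python3 -m inch '[{"xyz":[-0.006,-0.052,0],"twist":0.2,"gripper":-1},{"xyz":[-0.006,-0.052,0],"twist":0.2,"gripper":-1},{"xyz":[-0.006,-0.052,0],"twist":0.2,"gripper":-1},{"xyz":[-0.006,-0.052,0],"twist":0.2,"gripper":-1},{"xyz":[-0.006,-0.052,0],"twist":0.2,"gripper":-1},{"xyz":[-0.006,-0.052,0.01],"twist":0.2,"gripper":-1},{"xyz":[-0.006,-0.052,0.01],"twist":0.2,"gripper":-1},{"xyz":[-0.006,-0.052,0.01],"twist":0.2,"gripper":-1},{"xyz":[-0.006,-0.052,0.01],"twist":0.2,"gripper":-1},{"xyz":[-0.003,-0.049,0],"twist":0,"gripper":-1}]' 20
python3 - <<'E'
from h import *
rel([492,-232.5],230,2.302)
f=env.grab_frame("wrist");pickle.dump(f,open("w1.pkl","wb"));s=env.read_state();pickle.dump(s,open("w1s.pkl","wb"))
print(f["K"],f["tool_from_camera"]);cv2.imwrite("pics/w1.png",np.clip(255*(f["frame"][:,:,::-1]/255.)**.6,0,255).astype(np.uint8))
rel([492,-232.5],230,2.302)
E
```

```text
clock: 2.1
eef_pos: [496.2, -233.8, 230.3]
ee_rot: [-0.0, 0.914, -0.405, -0.001]
contact_force: [0.5, -0.4, -0.2]
width: 85.1
finger_force: 0.0
t 2.1 tcp [ 496.2 -233.8  230.3] shift [-3.7  2.2  0.3] twist 0.3 F [ 0.5 -0.4 -0.2] w 85.1
[[304.79726857   0.         278.69464849]
 [  0.         304.79726857 209.55195388]
 [  0.           0.           1.        ]] [[-3.11411106e-04 -9.61989860e-01 -2.73084990e-01  7.04234488e+01]
 [ 9.99999861e-01 -1.83208365e-04 -4.94961197e-04 -6.32351733e-01]
 [ 4.26116199e-04 -2.73085106e-01  9.61989783e-01 -1.42761302e+02]
 [ 0.00000000e+00  0.00000000e+00  0.00000000e+00  1.00000000e+00]]
t 2.15 tcp [ 500.8 -227.4  230.6] shift [-2.2  9.9  0.6] twist 0.8 F [2.3 5.7 0.3] w 85.6
```

View pics/w1.png

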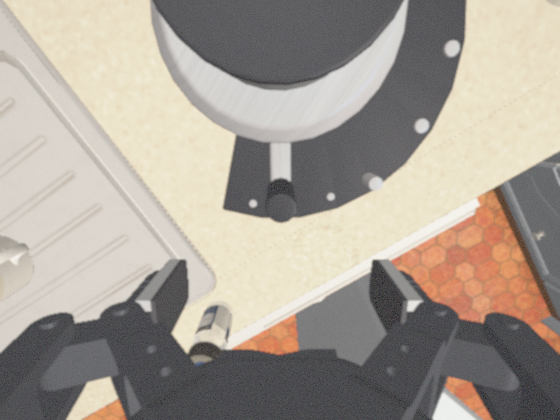

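The wrist view shows the knob top at (281,207), the lever arm at (280,165), and the tall pin standing at (375,183). The spice jar is near (210,330), close to the left finger. I'll turn these into positions.

```bash
cat >> h.py <<'E'
def wray(f,pos,q,uv,z):
    M=R.from_quat([q[1],q[2],q[3],q[0]]).as_matrix();Tc=np.array(f["tool_from_camera"])
    p=M@Tc[:3,3]+pos;d=M@Tc[:3,:3]@np.linalg.inv(f["K"])@[uv[0],uv[1],1.];return (p+d*(z-p[2])/d[2])[:2]
E
python3 - <<'E'
from h import *
f=pickle.load(open("w1.pkl","rb"));pos=np.array([496.2,-233.8,230.3]);q=[0,.914,-.405,-.001];q=np.array(q)/np.linalg.norm(q)
C=np.array([596,-348.])
for n,uv,z in [("knob",(281,207),118),("tall",(376,184),44),("low1",(422,126),20),("low2",(452,48),20),("armbase",(281,150),45),("spice a",(205,355),105),("spice b",(216,315),105)]:
    p=wray(f,pos,q,uv,z);d=p-C;print(n,p,np.hypot(*d),np.arctan2(d[1],d[0])%(2*np.pi))
T=pickle.load(open("top.pkl","rb"));print("spice top",ray(T,(213,258),105),"jam",ray(T,(408,265),94))
rel([492,-232.5],230,2.302)
E
```

```text
knob [ 495.29230298 -234.77712447] 151.53039227314042 2.2977599692896393
tall [ 421.51575824 -309.28558662] 178.72760398268346 2.9232506693176727
low1 [ 422.94956994 -390.3963521 ] 178.16818463235987 3.38185445713683
low2 [ 460.07388376 -462.95399516] 178.01778023718705 3.843590527568252
armbase [ 523.46398128 -266.56320994] 109.05697954500248 2.2984513296674556
spice a [443.00548168 -57.94416615] 327.93247687201534 2.0561743413946623
spice b [ 465.14694978 -103.82738753] 277.02488233578936 2.062752806635979
spice top [433.75501718 -45.95894426] jam [ 421.05478693 -595.76824993]
t 2.15 tcp [ 500.8 -227.4  230.6] shift [-2.2  9.9  0.6] twist 0.8 F [2.3 5.7 0.3] w 85.6
```

```bash
python3 -m inch '[{"xyz":[0,0,0],"twist":0,"gripper":-1},{"xyz":[0,0,0],"twist":0,"gripper":-1}]' | head -1
python3 -c "
from h import *
rel([493.5,-233.5],80,2.299)"
```

```text
clock: 2.4
t 2.4 tcp [ 495.  -236.6  231.1] shift [ -3.3  -1.1 151.1] twist 0.4 F [ 0.  -0.7  0.2] w 85.2
```

```bash
python3 -m inch '[{"xyz":[-0.003,-0.001,0.03],"twist":0.4,"gripper":-1},{"xyz":[0,0,0.03],"twist":0,"gripper":-1},{"xyz":[0,0,0.03],"twist":0,"gripper":-1},{"xyz":[0,0,0.03],"twist":0,"gripper":-1},{"xyz":[0,0,0.03],"twist":0,"gripper":-1},{"xyz":[0,0,0],"twist":0,"gripper":-0.5},{"xyz":[0,0,0],"twist":0,"gripper":1},{"xyz":[0,0,0],"twist":0,"gripper":1},{"xyz":[0,0,0],"twist":0,"gripper":1},{"xyz":[0,0,0],"twist":0,"gripper":1}]' 45
python3 -c "
from h import *
rel([493.5,-233.5],80,2.299)"
```

```text
clock: 3.65
eef_pos: [495.1, -233.1, 82.4]
ee_rot: [0.0, 0.913, -0.408, 0.001]
contact_force: [-2.0, -0.2, 7.4]
width: 26.8
finger_force: 44.3
t 3.65 tcp [ 495.1 -233.1   82.4] shift [-0.8  1.5  2.4] twist 0.1 F [-2.  -0.2  7.4] w 26.8
```

```bash
python3 -m inch '[{"xyz":[0.002,0,-0.005],"twist":0,"gripper":1},{"xyz":[0.002,0,-0.005],"twist":0,"gripper":1},{"xyz":[0.002,0,-0.005],"twist":0,"gripper":1},{"xyz":[0.002,0,-0.005],"twist":0,"gripper":1},{"xyz":[0.002,0,-0.005],"twist":0,"gripper":1},{"xyz":[0.001,0,-0.004],"twist":0,"gripper":1},{"xyz":[0,0,0],"twist":0,"gripper":1},{"xyz":[0,0,0],"twist":0,"gripper":1}]'
python3 - <<'E'
from h import *
s=env.read_state();f=env.grab_frame("wrist");a=np.clip(255*(f["frame"][:,:,::-1]/255.)**.6,0,255).astype(np.uint8)
cv2.imwrite("pics/w2.png",a)
E
```

```text
clock: 4.65
eef_pos: [502.0, -242.5, 109.0]
ee_rot: [0.0, 0.913, -0.409, 0.0]
contact_force: [11.0, -9.5, -19.3]
width: 26.7
finger_force: 45.8
```

View pics/w2.png

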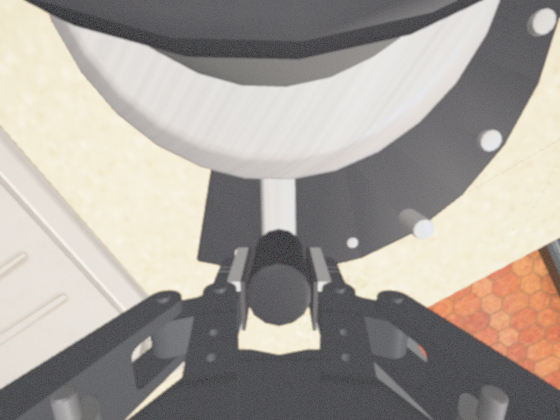

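The knob is held between the pads at (281,295) and the arm is up. Next I'll swing it 27° along the arc, to about 0.15 rad short of the pin.

```bash
python3 -m inch '[{"xyz":[0.0004,0.0074,0],"twist":-3,"gripper":1},{"xyz":[0.0004,0.0074,0],"twist":-3,"gripper":1},{"xyz":[0.0004,0.0074,0],"twist":-3,"gripper":1},{"xyz":[0.0004,0.0074,0],"twist":-3,"gripper":1},{"xyz":[0.0004,0.0074,0],"twist":-3,"gripper":1},{"xyz":[0.0004,0.0074,0],"twist":-3,"gripper":1},{"xyz":[0.0004,0.0074,0],"twist":-3,"gripper":1},{"xyz":[0.0004,0.0074,0],"twist":-3,"gripper":1},{"xyz":[0.0004,0.0074,0],"twist":-3,"gripper":1},{"xyz":[0,0,0],"twist":0,"gripper":1}]'
python3 - <<'E'
from h import *
C=np.array([597.5,-348]);p=env.read_state()["eef_pos"][:2]-C
print(np.hypot(*p),np.arctan2(p[1],p[0]));rel(C+148*np.array([np.cos(2.77),np.sin(2.77)]),104,2.77)
E
```

```text
clock: 5.95
eef_pos: [465.8, -297.1, 109.1]
ee_rot: [-0.0, 0.983, -0.184, 0.0]
contact_force: [8.5, -4.2, -16.6]
width: 26.9
finger_force: 46.1
141.17117511529895 2.772656904808613
t 5.95 tcp [ 465.8 -297.1  109.1] shift [-6.8 -0.4  5.1] twist 0.1 F [  8.5  -4.2 -16.6] w 26.9
```

```bash
python3 -m inch '[{"xyz":[-0.002,0,0.003],"twist":0,"gripper":1},{"xyz":[-0.002,0,0.003],"twist":0,"gripper":1},{"xyz":[0,0,0],"twist":0,"gripper":0.1},{"xyz":[0,0,0],"twist":0,"gripper":0.1},{"xyz":[0,0,0],"twist":0,"gripper":0.1},{"xyz":[0,0,0.007],"twist":0,"gripper":0.1},{"xyz":[0,0,0.007],"twist":0,"gripper":0.1},{"xyz":[0,0,0],"twist":0,"gripper":0.1},{"xyz":[0,0,0],"twist":0,"gripper":0.1}]' 20
python3 - <<'E'
from h import *
C=np.array([597.5,-348]);p=env.read_state()["eef_pos"][:2]-C
print(np.hypot(*p),np.arctan2(p[1],p[0]))
s=env.read_state();f=env.grab_frame("wrist");a=np.clip(255*(f["frame"][:,:,::-1]/255.)**.6,0,255).astype(np.uint8)
cv2.imwrite("pics/w3.png",a)
E
```

```text
clock: 7.08
eef_pos: [462.1, -294.8, 90.2]
ee_rot: [-0.0, 0.983, -0.184, -0.0]
contact_force: [-0.4, -0.1, 0.7]
width: 38.1
finger_force: 0.0
145.52575326995307 2.7672809474000166
```

View pics/w3.png

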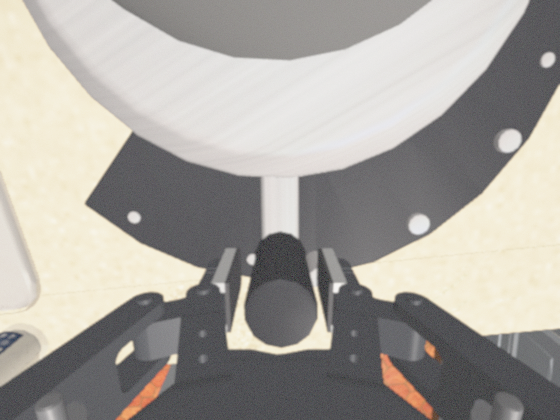

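The knob rests on the ring, loose between the pads at (281,290). Sweep slowly.

```bash
python3 -m inch '[{"xyz":[0,0.002,0],"twist":-0.8,"gripper":0.1},{"xyz":[0,0.002,0],"twist":-0.8,"gripper":0.1},{"xyz":[0,0.0015,0],"twist":-0.6,"gripper":0.1},{"xyz":[0,0.0015,0],"twist":-0.6,"gripper":0.1},{"xyz":[0,0.0015,0],"twist":-0.6,"gripper":0.1},{"xyz":[0,0.0015,0],"twist":-0.6,"gripper":0.1},{"xyz":[0,0.0015,0],"twist":-0.6,"gripper":0.1},{"xyz":[0,0.0015,0],"twist":-0.6,"gripper":0.1}]'
python3 -c "
from h import *
rel([0,0],0,0)"
```

```text
clock: 8.12
eef_pos: [457.9, -307.3, 90.3]
ee_rot: [0.0, 0.99, -0.139, 0.0]
contact_force: [2.9, 2.0, -1.9]
width: 38.4
finger_force: 1.6
t 8.125 tcp [ 457.9 -307.3   90.3] shift [-524.7 -169.8   90.2] twist 164.1 F [ 2.9  2.  -1.9] w 38.4
```

```bash
python3 -m inch '[{"xyz":[0,0.0015,0],"twist":-0.6,"gripper":0.1},{"xyz":[0,0.0015,0],"twist":-0.6,"gripper":0.1},{"xyz":[0,0.0015,0],"twist":-0.6,"gripper":0.1},{"xyz":[0,0.0015,0],"twist":-0.6,"gripper":0.1},{"xyz":[0,0.0015,0],"twist":-0.6,"gripper":0.1},{"xyz":[0,0.0015,0],"twist":-0.6,"gripper":0.1}]'
```

```text
clock: 8.88
eef_pos: [455.2, -315.9, 90.2]
ee_rot: [-0.0, 0.994, -0.107, -0.0]
contact_force: [0.6, 2.4, -2.4]
width: 38.4
finger_force: 1.3
```

```bash
python3 -m inch '[{"xyz":[0,0.0015,0],"twist":-0.6,"gripper":0.1},{"xyz":[0,0.0015,0],"twist":-0.6,"gripper":0.1},{"xyz":[0,0.0015,0],"twist":-0.6,"gripper":0.1},{"xyz":[0,0.0015,0],"twist":-0.6,"gripper":0.1},{"xyz":[0,0.0015,0],"twist":-0.6,"gripper":0.1}]'
```

```text
clock: 9.5
eef_pos: [454.3, -323.5, 90.6]
ee_rot: [0.0, 0.997, -0.081, 0.0]
contact_force: [0.9, 0.6, 0.4]
width: 38.4
finger_force: 0.3
```

```bash
python3 -m inch '[{"xyz":[0,0.0015,0],"twist":-0.6,"gripper":0.1},{"xyz":[0,0.0015,0],"twist":-0.6,"gripper":0.1},{"xyz":[0,0.0015,0],"twist":-0.6,"gripper":0.1}]'
```

```text
clock: 9.88
eef_pos: [453.8, -327.0, 90.3]
ee_rot: [-0.0, 0.998, -0.065, 0.0]
contact_force: [1.5, 5.2, 2.0]
width: 38.3
finger_force: 2.5
```

```bash
python3 -m inch '[{"xyz":[0,0.0015,0],"twist":-0.6,"gripper":0.1},{"xyz":[0,0.0015,0],"twist":-0.6,"gripper":0.1}]'
python3 - <<'E'
from h import *
f=env.grab_frame("wrist");a=np.clip(255*(f["frame"][:,:,::-1]/255.)**.6,0,255).astype(np.uint8)
cv2.imwrite("pics/w4.png",a)
E
```

```text
clock: 10.12
eef_pos: [453.9, -328.4, 90.3]
ee_rot: [-0.001, 0.999, -0.054, 0.0]
contact_force: [2.6, 9.9, 4.5]
width: 38.4
finger_force: 5.6
```

View pics/w4.png

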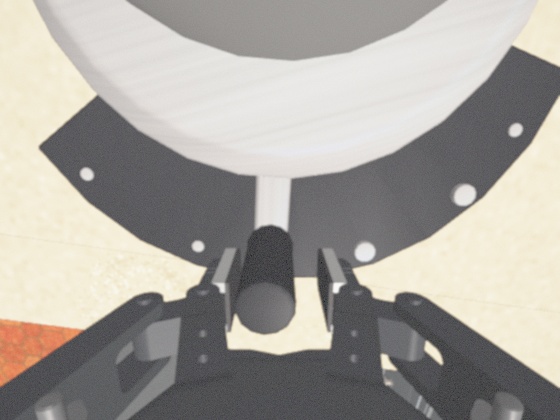

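The knob has shrunk in view: its top is about 57 px across at (266,307), against 70 px before. The push force has risen to 10 N against a wall, so it has dropped into a notch. The two low pins are visible to the right at (365,250) and (464,195). Now I'll let go and rise.

```bash
python3 -m inch '[{"xyz":[0,-0.004,0],"twist":0,"gripper":0.1},{"xyz":[0,-0.003,0],"twist":0,"gripper":-0.5},{"xyz":[0,0,0],"twist":0,"gripper":-0.8},{"xyz":[0,0,0],"twist":0,"gripper":-0.8},{"xyz":[0,0,-0.02],"twist":0,"gripper":-0.8},{"xyz":[0,0,-0.03],"twist":0,"gripper":-0.8},{"xyz":[0,0,-0.04],"twist":0,"gripper":-0.8},{"xyz":[-0.02,0,-0.04],"twist":0,"gripper":-0.8},{"xyz":[-0.02,0,-0.01],"twist":0,"gripper":-0.8},{"xyz":[0,0,0],"twist":0,"gripper":-0.8}]'
python3 -m inch '[{"xyz":[0,0,0],"twist":0,"gripper":-0.8},{"xyz":[0,0,0],"twist":0,"gripper":-0.8},{"xyz":[0,0,0],"twist":0,"gripper":-0.8}]'
python3 - <<'E'
from h import *
s=env.read_state();f=env.grab_frame("wrist");a=np.clip(255*(f["frame"][:,:,::-1]/255.)**.6,0,255).astype(np.uint8)
pickle.dump((f,s),open("w5.pkl","wb"));cv2.imwrite("pics/w5.png",a)
E
```

```text
clock: 11.42
eef_pos: [413.4, -320.1, 231.5]
ee_rot: [0.001, 0.998, -0.057, 0.001]
contact_force: [0.9, -1.1, -0.1]
width: 76.8
finger_force: 0.0
clock: 11.8
eef_pos: [414.3, -319.0, 229.6]
ee_rot: [-0.0, 0.998, -0.055, -0.0]
contact_force: [-0.1, -0.6, 0.3]
width: 76.9
finger_force: 0.0
```

View pics/w5.png

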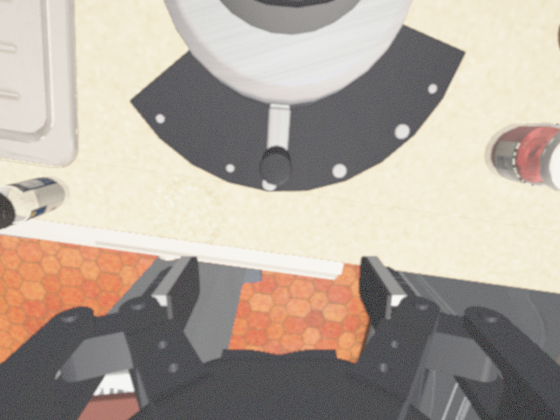

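The knob top is at (276,167), directly in front of the tall pin at (269,184). I'll check the knob's position and height.

Run:
```python
from h import *
f,s=pickle.load(open("w5.pkl","rb"));C=np.array([597.5,-348])
for n,uv,z in [("knob if down",(276,167),118),("knob if on ring",(276,167),138),("kL",(261,167),118),("kR",(291,167),118),("low",(340,171),20)]:
    p=wray(f,s["eef_pos"],s["ee_rot"],uv,z);d=p-C;print(n,p,np.hypot(*d),"to pin",np.hypot(*(p-[421,-309])))
```

```text
knob if down [ 449.58736915 -320.78643435] 150.39522771469728 to pin 30.92179991253964
knob if on ring [ 452.34239169 -321.27901408] 147.59655259397817 to pin 33.661843442370504
kL [ 450.97433662 -308.34602345] 151.79660037868206 to pin 29.981469958676982
kR [ 448.20045168 -333.22639687] 150.02871217857802 to pin 36.42503091432469
low [ 423.25059895 -391.63602769] 179.63005505104698 to pin 82.66666963248439
```

```bash
python3 -c "
from bench import env
print(env.sign_off())"
```

```text
the job is handed in; nothing more can be done
None
```

I handed the job in at about 12 s of the 38 s limit: the lever has dropped into the notch at the tall pin, with the knob about 31 mm from the pin. The gripper is clear of everything, and the robot never went near the jars or the mug; the hand-in returned no verdict.

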